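Clear the wood lathe's catch tray, then try, unlatch and hold open its chip hood

TASK

First move both finished beech knobs from the lathe's catch tray into the grey tote. Then, before touching the latch slide, pull up gently on the black ball knob of the clear hood to learn whether its latch has caught; if the hood will not rise, do not wrench it but draw the orange thumb slide fully back towards the front of the machine. Swing the hood up to about 45 degrees or more and finish still holding it there with the gripper, because it falls shut by itself and a colleague is about to change the tool; leave the glue, sanding block and screwdriver alone.

Things in the scene. Friction and masses are not known exactly. Their poses are not given: they have to be found in the camera images.
- lathe: Red bench lathe on a dark base plate (250 mm deep, 260 wide, 18 thick), turned up to 10 degrees. Origin on the bench; x to its rear, y to its left end, z up; the latch is at its front (-x). Plate: x -145..105, y -130..130 mm. Closed clear hood: x -100..82, y -115..115 mm, top 122 mm above the bench, front sloping from x -53 (top) to -82 mm.
- tray_floor (a point): Centre of the inner floor of the grey catch tray at the lathe's left end, 3 mm above the bench. Tray 220 mm along the lathe's x, 110 mm along y, rim 24 mm high, walls 3 mm. Site axes as the lathe's.
- part1: Finished turned beech cabinet knob standing in the tray: foot 26 mm across, mushroom head 36 mm across with upright sides 18 to 27 mm up, 34 mm tall, about 30 g. Origin at the centre of its underside. It stands in the tray's front half, part2 in the rear half, 80 mm or more apart, with at least 28 mm of free floor on either side along the lathe's x.
- part2: The second beech cabinet knob, the same as part1.
- tote: Loose grey open plastic tote, 200 mm (its x) by 150 mm (its y) by 70 mm high, 4 mm walls and floor, 0.6 kg. Origin at the centre of its underside.
- hood (a joint): Angle of the clear hood about its rear hinge, rad: 0 closed, grows as the front rises, stop at 1.15. It weighs about 0.4 kg and falls shut from every angle when let go (4 to 6 N at the knob lift it). On a caught latch it has about 0.03 rad of play (4 mm at the knob), then stops firmly; otherwise it rises freely.
- hood_hinge (a point): Middle of the hood's hinge axis, on top of the lathe's rear wall, 122 mm above the bench; the axis runs along the lathe's y.
- hood_knob (a point): Centre of the black ball knob, 32 mm in diameter, on a 12 mm stem on the hood: 36 mm above the top panel, 118 mm ahead of the hinge axis, in the hood's directions. Site axes turn with the hood: x to the rear, y along the hinge, z away from the panel. Pinched along y, it can turn between the fingers as the hood swings.
- latch: Black latch case, 36 by 42 by 31 mm, on the middle of the base plate's front edge before the hood, top 49 mm above the bench. Origin: middle of its underside. A steel tongue inside reaches over the hood's front lip; dust makes it sometimes hang back and not catch, which the thumb slide does not show.
- latch_slide (a joint): Travel of the latch's thumb slide, m: 0 to 0.002 at the start (rest), 0.018 drawn fully back towards the front (lathe's -x). It takes 3 to 5 N and stays where it is put. Drawn fully back it takes the tongue clear of the hood's lip, where it stays.
- slide_tab (a point): Middle of the top of the orange thumb tab on the latch case: an upright tab 11 mm (x) by 16 mm (y) whose flanks stand free from 51 to 75 mm above the bench. It moves with the slide; same directions as the lathe. The hood's sloping front is about 30 mm behind it.
- glue: White glue bottle with orange cap, 56 mm in diameter, 160 mm tall, standing upright; leave alone. Origin at the centre of its underside.
- sanding_block: Cork sanding block, 110 by 60 by 35 mm; leave alone. Origin at the centre of its underside.
- screwdriver: Yellow-handled screwdriver, 190 mm long, lying on the bench in front of the lathe; leave alone. Its x axis runs along it.

How it is judged (in metres and radians):
On the way, in this order (a step that is already met when the one before it is completed fails the run):
1. both beech knobs lie in the tote, let go (x of part1 in the frame of tote between -0.097 and 0.097 m and y of part1 in the frame of tote between -0.072 and 0.072 m and z of part1 in the frame of tote between -0.002 and 0.06 m and linear speed of each of part1, part2 below 0.03 m/s and x of part2 in the frame of tote between -0.097 and 0.097 m and y of part2 in the frame of tote between -0.072 and 0.072 m and z of part2 in the frame of tote between -0.002 and 0.06 m and contact force between the fingers and part1 below 0.1 N and contact force between the fingers and part2 below 0.1 N), for 0.2 s.
2. the hood has been tried: pulled up by the gripper through its play or further, with the thumb slide still at rest (value of joint hood above 0.012 rad and contact force between the fingers and hood above 0.5 N and value of joint latch_slide below 0.005 m), for 0.1 s.
At the end, for the whole second after the job is handed in: The hood is held still by the gripper's fingers at 0.70 rad (40 degrees) or more, and both beech knobs lie at rest inside the upright tote (origin within its walls, under 60 mm above its underside) (value of joint hood above 0.7 rad and velocity of joint hood between -0.1 and 0.1 rad/s and contact force between the fingers and hood above 0.5 N and angle between tote's own z axis and vertical below 0.1 rad and linear speed of each of tote, part1, part2 below 0.03 m/s and x of part1 in the frame of tote between -0.097 and 0.097 m and y of part1 in the frame of tote between -0.072 and 0.072 m and z of part1 in the frame of tote between -0.002 and 0.06 m and x of part2 in the frame of tote between -0.097 and 0.097 m and y of part2 in the frame of tote between -0.072 and 0.072 m and z of part2 in the frame of tote between -0.002 and 0.06 m); the arm keeps its last pose, push and grip.
It fails at once if the hood wrenched against the caught latch (over 25 N between hood and latch) (contact force between hood and latch above 25 N).
It fails at once if glue bottle pushed more than 30 mm or tipped (distance of glue from where it was at the start of the episode above 0.03 m or angle between glue's own z axis and vertical above 0.5 rad).
It fails at once if sanding block moved more than 30 mm (distance of sanding_block from where it was at the start of the episode above 0.03 m).
It fails at once if screwdriver moved more than 30 mm (distance of screwdriver from where it was at the start of the episode above 0.03 m).
It also fails if it takes over 72 s, if anything falls off the work surface, if the arm or the gripper's body presses on something with over 40 N, if the wrist force passes 120 N, or if a joint passes its speed limit or range.

ROBOT

A 6-joint arm with a two-finger parallel gripper is mounted at the origin on the work surface. World frame = base frame: x ahead of the robot, y to its left, z up, the work surface at z = 0. Lengths are in mm, angles in rad, forces in N, time in s.
With the tool pointing down it reaches from about 350 to 875 mm from the base axis. Payload 4.2 kg.
Tool frame: the origin (TCP) lies on the mounting face of the last link; the fingertips stand 173 mm ahead of it and the grasp point (between the pads) lies grip_point_offset ahead of it (grip_point_offset is the distance from the TCP to the grasp point, in mm); z points along the fingers, y is the line along which they close (so a half turn about z gives the same grasp; the last joint's range is limited). The gripper opens to 85 mm and grips with 20 to 120 N. Pads are 22 mm wide; open, the fingers measure 114 mm over their backs; the gripper's body (76 mm by 85 mm) begins 54 mm behind the grasp point. The pads swing forward as they close: fully open they stand 13 mm farther back than shut.
Start: joints at [-1.035, 0.385, 0.008, 0, -1.194, -0.259], TCP at [170.816, -601.184, 404.712] pointing down, gripper open.
Joint ranges: [-3.14, 3.14], [-1.21, 2.06], [-1.07, 1.41], [-3.16, 2.05], [-2.99, -0.16], [-3.1, 3.1]. Speed limits (rad/s): [2.79, 2.79, 3.14, 3.14, 3.14, 3.14].

INTERFACE

Orientations are given as a unit quaternion [x, y, z, w].
In Python, from bench import read_state, get_image, job_done, recognise, place_of, grip_point_offset gives the robot as it stands. The module is installed in compiled form; this text tells all that it offers.
- The arm moves only by the tool carry_out, never from a script. Its arguments are lists of equal length, an entry for each row: "slide": the shift along the tool's x, y, z in m, a list of three; "roll": the turn about the tool's z in degrees; "claw": the finger opening in m, from 0 to 0.0854. A call has 1 to 8 rows; each row is the pose to reach, as a shift and turn from the pose commanded when the call began, along the tool's axes at that moment; what a row does not reach only later rows make up. A row lasts 1/8 s, in which the tool goes at most 62.5 mm and 10.7 degrees, less where a joint would pass 70% of its speed; a pose out of reach is approached as far as the arm can. A call with a gripper value outside its range is refused whole. The fingers move at their own pace and stop on an object; the grip force is fixed at half the most. Time passes only in rows, so rows that repeat a pose let the fingers close. It gives the time, the measured TCP pose, the force, the opening and the grip force at its end, in the units of the state.
- read_state(): the state, without advancing time (a new reading comes with each control period).
- get_image(name): name is "side" or "top"; returns a dict with "img" (400x640x3 uint8, red, green, blue), "z_map" (400x640 float32, mm along the optical axis (not along the pixel's ray), 0 where there is no reading), "mtx" (3x3 intrinsics, pixels), "k1" (the pictures are not rectified: a ray, as slopes to the right and down, at radius r is drawn at 1 + k1 r^2 times it, then the intrinsics apply), "world_from_camera" (4x4, takes a point from camera to world coordinates). Camera axes: x right, y up, looking along -z (the intrinsics and any distortion apply to the point x, -y, -z); pixel columns grow to the right and rows downward; lengths in mm; the calibration is good to about 2 mm. A picture is of the moment at which its call begins.
- job_done(): hands the job in; it is judged then, once.
Trained networks look in a picture, given as the dict that the camera call returned (one of the last four; its "shot" number tells which), for a name from the list of things; names that differ only in an ending like _2 or _b are one class to them, and where a whole thing is asked for, a point or a joint stands for the part that bears it (a point fixed in the world has none). Each returns a list of dicts, best first, with "conf" (0 to 1); they miss things now and then, are a little off and sometimes report something else, mostly with a low value. They report only what shows in the picture. A call takes as long as a camera call.
- recognise(picture, thing): "at" ([column, row] in pixels, amid what is visible of it).
- place_of(picture, thing): "at" ([column, row] in pixels: a listed point, or the origin of a listed thing).
The state is a dict: "clock": time; "joints": joint angles; "joint_vel": joint speeds; "joint_efforts": joint torques, N m; "position": TCP position; "ee_rot": TCP orientation; "contact_force": force on the tool from outside, world axes, zero at the start; "wrist_torque": the same for the moment, N m; "gripper_width": finger opening in mm; "grasp_force": force on a finger pad.
Only numpy, scipy, OpenCV 4.12 (cv2) and the standard library are available. Lean on these libraries where they do the work, as an engineer would, in place of code of your own. Each camera call takes 0.05 s, during which the arm holds its last target. There are 200 camera calls.

## Working session

There is one attempt and no reset: what is moved stays moved. The work goes in short steps, Python scripts to look and compute and a tool call to move; the robot and the scene stay as the last step left them, time stands still between calls to the robot, and variables do not carry over. Pictures are saved under pics/ and viewed, at most 14 in all, crops included, and the job is handed in when it is done.

Besides the shell and the picture viewer there is one more tool, called by a JSON object that holds its "name" and its "arguments". carry_out: Moves the arm, as the interface text tells. Its arguments: {"type":"object","properties":{"slide":{"type":"array"},"roll":{"type":"array"},"claw":{"type":"array"}},"required":["slide","roll","claw"]}

```bash
mkdir -p pics
cat > h.py <<'E'
import numpy as np, cv2
from bench import *
from scipy.spatial.transform import Rotation as R
def ray(p,uv):
    K=p["mtx"]; x=(uv[0]-K[0,2])/K[0,0]; y=(uv[1]-K[1,2])/K[1,1]
    u=np.array([x,y]); s=u.copy()
    for _ in range(20): s=u/(1+p["k1"]*(s@s))
    return s
def pt(p,uv,depth=None):
    s=ray(p,uv)
    d=depth if depth else p["z_map"][int(round(uv[1])),int(round(uv[0]))]
    return (p["world_from_camera"]@np.array([s[0]*d,-s[1]*d,-d,1]))[:3]
def ptz(p,uv,z):
    a=pt(p,uv,100.);b=pt(p,uv,1000.); t=(z-a[2])/(b[2]-a[2]); return a+t*(b-a)
def tool(target):
    "shift (m) in tool axes bringing grasp point to target"
    s=read_state(); r=R.from_quat(s["ee_rot"])
    g=np.array(s["position"])+r.apply([0,0,G()])
    return r.inv().apply(np.array(target)-g)/1000
def G():
    return grip_point_offset() if callable(grip_point_offset) else grip_point_offset
E
python3 - <<'E'
from h import *
print(G()); s=read_state(); print(s); print(R.from_quat(s["ee_rot"]).as_matrix().round(3))
for n in ("side","top"):
    p=get_image(n); cv2.imwrite(f"pics/{n}0.png",p["img"][:,:,::-1]); print(n,p["world_from_camera"].round(2).tolist(),p["k1"])
    for t,z in dict(part1=0,part2=0,tote=0,tray_floor=3,hood_knob=158,hood_hinge=122,slide_tab=75,latch=18,lathe=0,glue=0,screwdriver=0,sanding_block=0).items():
        for q in place_of(p,t)[:3]: print(t,round(q["conf"],2),np.round(q["at"]),ptz(p,q["at"],z).round(0), pt(p,q["at"]).round(0))
E
```

```text
154.70000000000002
{'clock': 0.0, 'joints': array([-1.03543539e+00,  3.85547320e-01,  6.57365065e-03, -5.27593772e-04,
       -1.19399060e+00, -2.58558072e-01]), 'joint_vel': array([-0.00056066,  0.00027997,  0.00149265,  0.00061984,  0.00096444,
       -0.00057892]), 'joint_efforts': array([-5.00163933e-04, -3.92288339e+01,  1.88402241e+01,  4.18626219e+00,
       -4.66760379e-03,  2.75322085e-07]), 'position': array([ 170.74773313, -600.9910398 ,  403.60207317]), 'ee_rot': array([-1.37863525e-01,  9.90450611e-01,  1.09447390e-03, -1.92960906e-04]), 'contact_force': array([ 0.46210808,  0.33867158, -0.19506045]), 'wrist_torque': array([-0.037794  , -0.02464037,  0.02090524]), 'grasp_force': 0.0, 'gripper_width': 85.57448554405678}
[[-0.962 -0.273 -0.001]
 [-0.273  0.962  0.002]
 [ 0.     0.002 -1.   ]]
side [[-0.87, 0.31, -0.39, 144.47], [-0.49, -0.53, 0.69, 739.36], [0.01, 0.79, 0.61, 719.71], [0.0, 0.0, 0.0, 1.0]] -0.09473020474348336
part1 0.6 [279. 221.] [643.  55.   0.] [633.  69.  14.]
part1 0.54 [311. 237.] [548.  66.   0.] [544.  72.   7.]
part2 0.6 [279. 221.] [643.  55.   
[... 1493 characters left out ...]
 -144.  121.]
hood_hinge 0.55 [322. 198.] [525.  70. 122.] [532.  68.  34.]
slide_tab 0.51 [425. 215.] [ 496. -145.   75.] [ 496. -145.   75.]
latch 0.58 [414. 219.] [ 490. -136.   18.] [ 489. -128.   49.]
lathe 0.9 [414. 168.] [ 607. -140.    0.] [ 588. -110.  124.]
lathe 0.6 [431. 118.] [ 722. -179.    0.] [ 687. -144.  125.]
lathe 0.49 [327. 169.] [599.  57.   0.] [599.  57.   3.]
glue 0.55 [227. 116.] [716. 285.   0.] [691. 266.  90.]
glue 0.52 [433. 172.] [ 599. -182.    0.] [ 573. -133.  171.]
screwdriver 0.88 [440. 279.] [ 358. -197.    0.] [ 360. -190.   25.]
screwdriver 0.4 [322. 199.] [532.  68.   0.] [529.  69.  40.]
sanding_block 0.72 [291. 274.] [364. 132.   0.] [368. 131.  35.]
```

View pics/top0.png

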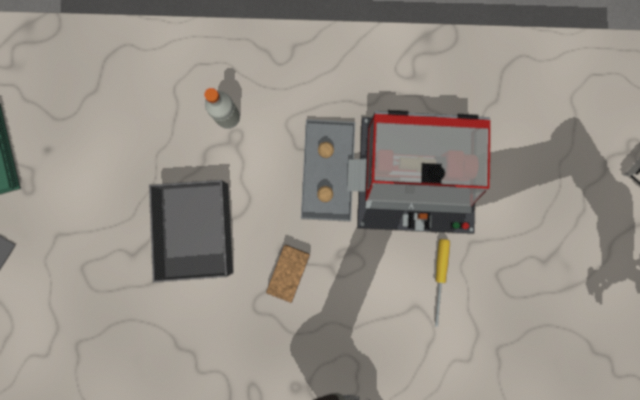

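View pics/side0.png

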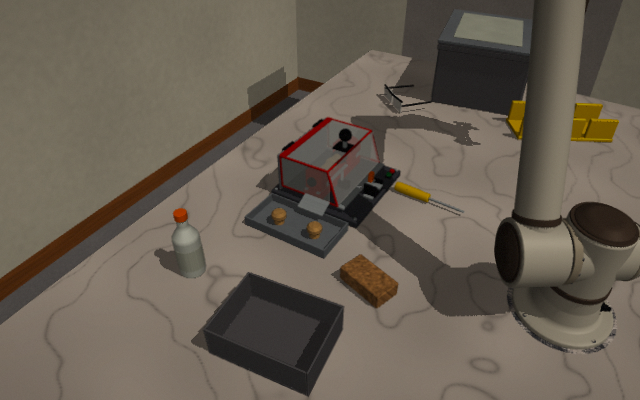

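The top view shows the tote at (192,230), the turned knobs in the tray at (326,150) and (325,193), the hood's black knob at (432,173) and the orange tab at about (423,216). The glue, cork block and screwdriver stand clear. Next I'll refine these positions with colour and depth.

```bash
cat >> h.py <<'E'
def cloud(p):
    h,w=p["z_map"].shape; K=p["mtx"]
    v,u=np.mgrid[:h,:w].astype(float); x=(u-K[0,2])/K[0,0]; y=(v-K[1,2])/K[1,1]; a=x.copy();b=y.copy()
    for _ in range(15): f=1+p["k1"]*(a*a+b*b); a,b=x/f,y/f
    d=p["z_map"]; P=np.stack([a*d,-b*d,-d,np.ones_like(d)],-1)@p["world_from_camera"].T
    P[d==0]=np.nan; return P[...,:3]
def box(P,lo,hi): return np.all((P>lo)&(P<hi),-1)
E
python3 - <<'E'
from h import *
for n in ("top","side"):
    p=get_image(n); P=cloud(p); I=p["img"].astype(int); hsv=cv2.cvtColor(p["img"],cv2.COLOR_RGB2HSV)
    print(n)
    for nm,c in (("k1",(535,66)),("k2",(636,60))):
        m=box(P,[c[0]-35,c[1]-35,24],[c[0]+35,c[1]+35,50]); q=P[m]; print(nm,m.sum(),q.mean(0).round(1),q.min(0).round(1),q.max(0).round(1))
    m=box(P,[540,-170,150],[610,-100,190]); q=P[m]; print("ball",m.sum(),q.mean(0).round(1),q.min(0).round(1),q.max(0).round(1))
    m=box(P,[460,-180,55],[520,-100,90]); 
    for q,c in zip(P[m],hsv[m]): print(q.round(0),c) if n=="top" else 0
    red=(I[...,0]>110)&(I[...,1]<50)&box(P,[500,-280,112],[740,0,132])
    q=P[red][:,:2].astype(np.float32); print("red",len(q)); 
    if len(q)>5: print(cv2.minAreaRect(q)) 
    rr=P[red]; rr=rr[rr[:,0]>665]; print(np.polyfit(rr[:,1],rr[:,0],1)) if len(rr)>5 else 0
    d=box(P,[440,-290,12],[760,20,26]); q=P[d][:,:2].astype(np.float32); print("plate",len(q),cv2.minAreaRect(q))
    tr=box(P,[450,-40,-10],[720,130,45])
    t=box(P,[330,230,60],[580,460,85]); q=P[t][:,:2].astype(np.float32); print("tote",len(q),cv2.minAreaRect(q))
    or_=(hsv[...,0]<14)&(hsv[...,1]>170)&(hsv[...,2]>100)&box(P,[440,-220,25],[530,-60,95]); print("orange",or_.sum(),np.argwhere(or_)[:12].tolist(),P[or_].round(0).tolist()[:12])
E
```

```text
top
k1 212 [540.4  62.4  34.9] [523.1  44.3  25.5] [557.7  79.3  40.7]
k2 210 [636.9  62.6  35.1] [621.   45.9  25.8] [654.4  79.   41.2]
ball 232 [ 571.1 -140.3  168.6] [ 557.1 -156.2  154.9] [ 587.6 -127.1  178.2]
[ 499. -134.   59.] [  9 101  81]
[ 499. -133.   72.] [ 10 159  88]
[ 499. -134.   76.] [ 11 180 105]
[ 499. -136.   75.] [ 11 191 115]
[ 499. -139.   73.] [ 11 184 118]
[ 499. -141.   74.] [ 11 188 118]
[ 499. -143.   73.] [ 11 190 118]
[ 499. -144.   76.] [ 10 187 117]
[ 499. -147.   74.] [ 10 186 103]
[ 497. -133.   62.] [ 10 123  85]
[ 497. -133.   69.] [ 10 185  95]
[ 497. -134.   75.] [ 11 191 116]
[ 497. -136.   76.] [ 11 195 128]
[ 497. -138.   75.] [ 11 191 131]
[ 497. -140.   76.] [ 11 191 131]
[ 497. -142.   78.] [ 11 191 131]
[ 497. -144.   76.] [ 11 191 128]
[ 497. -146.   77.] [ 11 192 114]
[ 497. -148.   76.] [ 11 174  82]
[ 495. -133.   62.] [  8 125  88]
[ 495. -133.   72.] [ 10 184  97]
[ 495. -134.   73.] [ 11 192 118]
[ 495. -136.   75.] [ 11 191 131]
[ 495. -138.   75.] [ 11 189 132]
[ 495. -140.   76.] [ 11 190 134]
[ 495. -141.   79.] [ 11 191 132]

[... 1637 characters left out ...]
1.6]
k2 153 [634.8  67.   34.1] [619.7  49.1  24.5] [654.4  82.2  40.2]
ball 133 [ 569.4 -136.6  166. ] [ 556.6 -154.7  150.9] [ 586.2 -127.4  177.7]
red 334
((621.4971923828125, -143.5040283203125), (233.39096069335938, 137.9228973388672), 88.28861999511719)
[2.80428898e-02 6.85089969e+02]
plate 1858 ((536.96826171875, -81.84812927246094), (371.7218322753906, 213.1410675048828), 48.05888366699219)
tote 1711 ((457.3958740234375, 342.8909912109375), (201.91909790039062, 153.05178833007812), 5.1063151359558105)
orange 5 [[179, 370], [180, 370], [180, 371], [181, 370], [181, 371]] [[493.0, -131.0, 63.0], [494.0, -134.0, 58.0], [491.0, -134.0, 59.0], [494.0, -135.0, 54.0], [492.0, -136.0, 54.0]]
```

{"name": "carry_out", "arguments": {"slide": [[-0.536, 0.537, 0], [-0.536, 0.537, 0], [-0.536, 0.537, 0], [-0.536, 0.537, 0], [-0.536, 0.537, 0], [-0.536, 0.537, 0], [-0.536, 0.537, 0], [-0.536, 0.537, 0]], "roll": [0, 0, 0, 0, -20, -40, -60, -72.5], "claw": [0.06, 0.06, 0.06, 0.06, 0.06, 0.06, 0.06, 0.06]}}

```text
clock: 2.4
position: [414.4, -162.3, 405.3]
ee_rot: [-0.494, 0.869, -0.0, 0.001]
contact_force: [0.8, -1.1, 0.3]
gripper_width: 60.3
grasp_force: 0.0
```

```bash
cat >> h.py <<'E'
def st(*targets):
    s=read_state(); M=R.from_quat(s["ee_rot"]).as_matrix(); g=np.array(s["position"])+M[:,2]*G()
    print("t",round(float(s["clock"]),2),"grasp",g.round(1),"heading y",np.degrees(np.arctan2(M[1,1],M[0,1])).round(1),"F",np.round(s["contact_force"],1),"w",round(s["gripper_width"],1),"gf",round(s["grasp_force"],1),"q",np.round(s["joints"],2))
    for t in targets: print(t,(M.T@(np.array(t)-g)/1000).round(4).tolist())
E
python3 -c "
from h import *
st([540,62.5,100])"
```

```text
t 2.4 grasp [ 414.6 -162.3  250.6] heading y 149.2 F [ 0.8 -1.1  0.3] w 60.3 gf 0.0 q [-0.01  0.07 -0.41  0.   -1.09 -0.53]
[540, 62.5, 100] [-0.2572, 0.0076, 0.1507]
```

{"name": "carry_out", "arguments": {"slide": [[0, 0, 0], [0, 0, 0]], "roll": [0, 0], "claw": [0.06, 0.06]}}

```text
clock: 2.65
position: [413.8, -164.1, 404.7]
ee_rot: [-0.491, 0.871, 0.0, -0.0]
contact_force: [-0.5, -0.8, 0.2]
gripper_width: 60.1
grasp_force: 0.0
```

```bash
python3 -c "
from h import *
st([540,62.5,100])"
```

```text
t 2.65 grasp [ 413.8 -164.1  250. ] heading y 148.8 F [-0.5 -0.8  0.2] w 60.1 gf 0.0 q [-0.01  0.07 -0.41  0.   -1.09 -0.53]
[540, 62.5, 100] [-0.2592, 0.0092, 0.15]
```

{"name": "carry_out", "arguments": {"slide": [[-0.06, 0.002, 0], [-0.12, 0.004, 0], [-0.18, 0.006, 0], [-0.23, 0.008, 0], [-0.259, 0.009, 0], [-0.259, 0.009, 0.06], [-0.259, 0.009, 0.12], [-0.259, 0.009, 0.15]], "roll": [-10, -20, -29.6, -29.6, -29.6, -29.6, -29.6, -29.6], "claw": [0.06, 0.06, 0.06, 0.06, 0.06, 0.06, 0.06, 0.06]}}

```text
clock: 3.65
position: [539.2, 59.5, 251.4]
ee_rot: [-0.696, 0.718, 0.001, -0.003]
contact_force: [-0.2, -0.0, 0.5]
gripper_width: 60.0
grasp_force: 0.0
```

Run:
```python
from h import *
st([540,62.5,26])
for n in ("side",):
    p=get_image(n); cv2.imwrite(f"pics/{n}1.png",cv2.resize(p["img"][120:320,180:500,::-1],(800,500)))
```

```text
t 3.65 grasp [538.4  59.3  96.7] heading y 178.2 F [-0.2 -0.   0.5] w 60.0 gf 0.0 q [ 0.41  0.41 -0.39 -0.   -0.78 -0.44]
[540, 62.5, 26] [-0.0034, -0.0018, 0.0707]
```

View pics/side1.png

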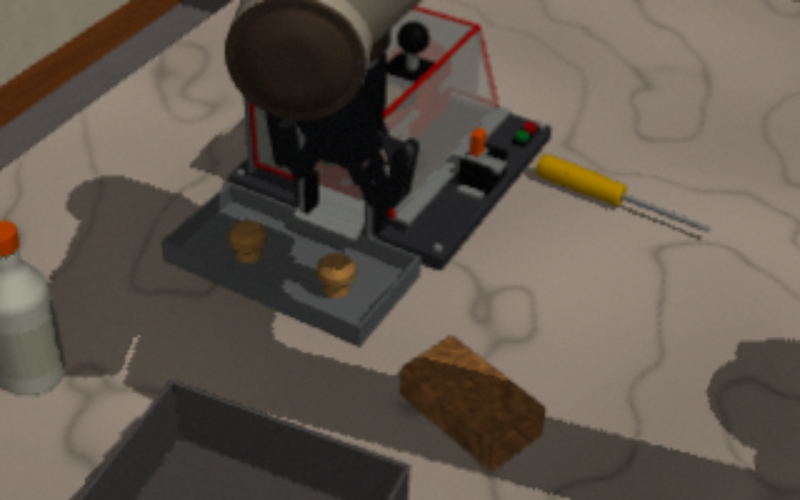

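The side view shows the open gripper hovering above the front beech knob (336,272 in the crop). The hood, tab and screwdriver are untouched.

{"name": "carry_out", "arguments": {"slide": [[-0.0035, -0.0018, 0.03], [-0.0035, -0.0018, 0.06], [-0.0035, -0.0018, 0.071], [-0.0035, -0.0018, 0.071], [-0.0035, -0.0018, 0.071], [-0.0035, -0.0018, 0.071], [-0.0035, -0.0018, 0.071]], "roll": [0, 0, 0, 0, 0, 0, 0], "claw": [0.06, 0.06, 0.06, 0.06, 0.02, 0.02, 0.02]}}

```text
clock: 4.58
position: [542.7, 65.6, 185.5]
ee_rot: [-0.698, 0.716, -0.001, 0.001]
contact_force: [-0.4, -0.6, 5.8]
gripper_width: 32.7
grasp_force: 59.3
```

Run:
```python
from h import *
st([540,62.5,150])
```

```text
t 4.58 grasp [543.1  65.7  30.8] heading y 178.5 F [-0.4 -0.6  5.8] w 32.7 gf 59.3 q [ 0.42  0.51 -0.44  0.   -0.62 -0.44]
[540, 62.5, 150] [0.0032, 0.0027, -0.1192]
```

{"name": "carry_out", "arguments": {"slide": [[0, 0, 0], [0, 0, -0.02], [0, 0, -0.04], [0, 0, -0.04]], "roll": [0, 0, 0, 0], "claw": [0.02, 0.02, 0.02, 0.02]}}

```text
clock: 5.08
position: [542.6, 65.8, 225.5]
ee_rot: [-0.697, 0.717, -0.001, 0.002]
contact_force: [-0.7, 0.4, -1.7]
gripper_width: 32.5
grasp_force: 59.7
```

Run:
```python
from h import *
st([457,343,200])
p=get_image("side"); cv2.imwrite("pics/side2.png",cv2.resize(p["img"][160:280,220:380,::-1],(800,600),interpolation=cv2.INTER_CUBIC))
```

```text
t 5.08 grasp [543.2  66.1  70.8] heading y 178.4 F [-0.7  0.4 -1.7] w 32.5 gf 59.7 q [ 0.42  0.45 -0.41  0.   -0.71 -0.44]
[457, 343, 200] [-0.2747, 0.0932, -0.1291]
```

View pics/side2.png

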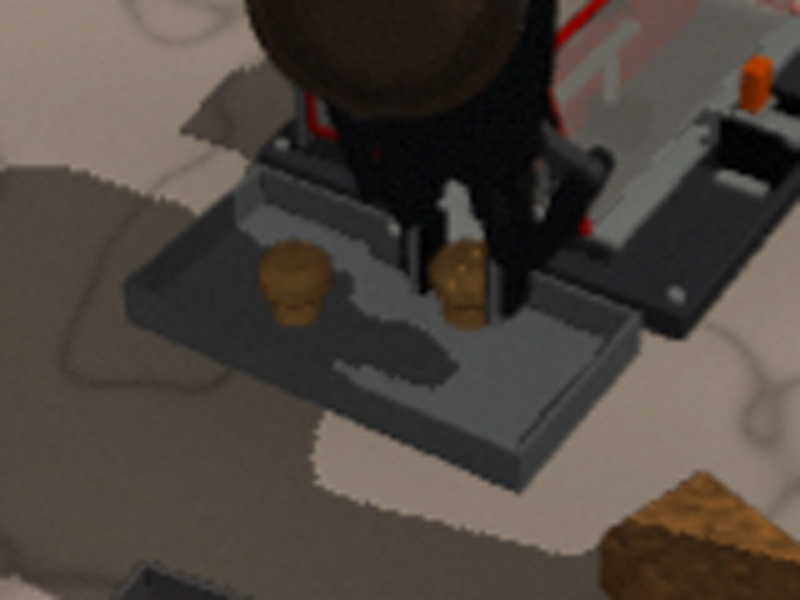

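The front knob is held between the pads at (465,280 in the crop) and is clear of the tray floor. I'll carry it to the tote.

Run:
```python
from h import *
st([420,341,150],[420,341,36])
```

```text
t 5.12 grasp [542.3  65.8  69.6] heading y 178.4 F [ 0.9  0.6 -0.4] w 32.5 gf 59.7 q [ 0.42  0.45 -0.41 -0.   -0.71 -0.44]
[420, 341, 150] [-0.2719, 0.1297, -0.0803]
[420, 341, 36] [-0.2717, 0.1299, 0.0337]
```

{"name": "carry_out", "arguments": {"slide": [[0, 0, -0.06], [-0.05, 0.024, -0.08], [-0.1, 0.048, -0.08], [-0.15, 0.072, -0.08], [-0.2, 0.096, -0.08], [-0.25, 0.12, -0.08], [-0.272, 0.13, -0.08], [-0.272, 0.13, -0.08]], "roll": [0, 0, 0, 0, 0, 0, 0, 0], "claw": [0.02, 0.02, 0.02, 0.02, 0.02, 0.02, 0.02, 0.02]}}

```text
clock: 6.12
position: [418.7, 342.3, 302.5]
ee_rot: [-0.698, 0.716, -0.0, -0.001]
contact_force: [-0.1, -0.2, -0.6]
gripper_width: 32.3
grasp_force: 59.9
```

{"name": "carry_out", "arguments": {"slide": [[0, 0, 0.04], [0, 0, 0.08], [0, 0, 0.105], [0, 0, 0.114], [0, 0, 0.114], [0, 0, 0.114], [0, 0, 0.114], [0, 0, 0.114]], "roll": [0, 0, 0, 0, 0, 0, 0, 0], "claw": [0.02, 0.02, 0.02, 0.02, 0.02, 0.055, 0.055, 0.055]}}

```text
clock: 7.12
position: [420.2, 341.6, 191.0]
ee_rot: [-0.698, 0.717, 0.0, 0.002]
contact_force: [2.8, 0.7, 2.2]
gripper_width: 54.8
grasp_force: 0.0
```

Run:
```python
from h import *
st([420,341,150],[637,63,150])
```

```text
t 7.12 grasp [420.6 342.   36.3] heading y 178.5 F [2.8 0.7 2.2] w 54.8 gf 0.0 q [ 0.98  0.5  -0.45  0.   -0.62 -1.01]
[420, 341, 150] [0.0007, 0.0003, -0.1137]
[637, 63, 150] [0.2728, -0.2241, -0.114]
```

Released. I'll rise and go to the rear knob.

{"name": "carry_out", "arguments": {"slide": [[0, 0, -0.05], [0, 0, -0.11], [0.045, -0.037, -0.114], [0.09, -0.074, -0.114], [0.135, -0.111, -0.114], [0.18, -0.148, -0.114], [0.225, -0.185, -0.114], [0.27, -0.222, -0.114]], "roll": [0, 0, 0, 0, 0, 0, 0, 0], "claw": [0.055, 0.055, 0.055, 0.06, 0.06, 0.06, 0.06, 0.06]}}

```text
clock: 8.12
position: [634.7, 63.4, 303.8]
ee_rot: [-0.697, 0.717, 0.0, -0.0]
contact_force: [0.6, 1.9, 0.3]
gripper_width: 60.2
grasp_force: 0.0
```

{"name": "carry_out", "arguments": {"slide": [[0.003, -0.002, 0.04], [0.003, -0.002, 0.06], [0.003, -0.002, 0.06], [0.003, -0.002, 0.06]], "roll": [0, 0, 0, 0], "claw": [0.06, 0.06, 0.06, 0.06]}}

```text
clock: 8.62
position: [636.3, 62.3, 244.8]
ee_rot: [-0.698, 0.716, -0.0, 0.001]
contact_force: [0.3, 0.1, 0.8]
gripper_width: 60.0
grasp_force: 0.0
```

Run:
```python
from h import *
p=get_image("top"); P=cloud(p)
m=box(P,[360,270,15],[550,410,60]); q=P[m]; print("in tote",m.sum(),q.mean(0).round(1))
t=box(P,[330,230,60],[580,460,85]); q=P[t][:,:2].astype(np.float32); print("tote",len(q),cv2.minAreaRect(q))
st([637,63,25])
```

```text
in tote 352 [426.2 377.3  37.3]
tote 564 ((452.1061096191406, 371.75439453125), (200.89590454101562, 94.81608581542969), 4.349503517150879)
t 8.68 grasp [636.7  62.5  90.5] heading y 178.5 F [-0.3 -0.7  0.7] w 59.7 gf 0.0 q [ 0.35  0.55 -0.15  0.   -0.87 -0.38]
[637, 63, 25] [-0.0005, -0.0001, 0.0655]
```

{"name": "carry_out", "arguments": {"slide": [[0, 0, 0.03], [0, 0, 0.055], [0, 0, 0.064], [0, 0, 0.064], [0, 0, 0.064], [0, 0, 0.064], [0, 0, 0.064], [0, 0, 0.064]], "roll": [0, 0, 0, 0, 0, 0, 0, 0], "claw": [0.06, 0.06, 0.06, 0.06, 0.02, 0.02, 0.02, 0.02]}}

```text
clock: 9.68
position: [636.7, 62.1, 181.5]
ee_rot: [-0.698, 0.717, -0.001, 0.001]
contact_force: [-0.8, 0.2, 6.4]
gripper_width: 32.7
grasp_force: 59.4
```

Run:
```python
from h import *
st([498,343,150])
```

```text
t 9.68 grasp [637.1  62.2  26.8] heading y 178.5 F [-0.8  0.2  6.4] w 32.7 gf 59.4 q [ 0.35  0.63 -0.2   0.   -0.74 -0.38]
[498, 343, 150] [-0.277, 0.1462, -0.1234]
```

{"name": "carry_out", "arguments": {"slide": [[0, 0, -0.06], [0, 0, -0.12], [-0.05, 0.026, -0.123], [-0.1, 0.053, -0.123], [-0.15, 0.08, -0.123], [-0.2, 0.106, -0.123], [-0.25, 0.132, -0.123], [-0.277, 0.146, -0.123]], "roll": [0, 0, 0, 0, 0, 0, 0, 0], "claw": [0.02, 0.02, 0.02, 0.02, 0.02, 0.02, 0.02, 0.02]}}

```text
clock: 10.68
position: [496.2, 345.0, 302.8]
ee_rot: [-0.698, 0.716, 0.0, 0.0]
contact_force: [0.3, -0.2, 0.3]
gripper_width: 33.0
grasp_force: 59.8
```

Run:
```python
from h import *
st([498,343,31])
p=get_image("side"); cv2.imwrite("pics/side3.png",p["img"][:,:,::-1])
```

```text
t 10.68 grasp [496.2 345.1 148.1] heading y 178.6 F [ 0.3 -0.2  0.3] w 33.0 gf 59.8 q [ 0.88  0.44 -0.18 -0.   -0.95 -0.9 ]
[498, 343, 31] [0.0021, -0.0018, 0.1171]
```

View pics/side3.png

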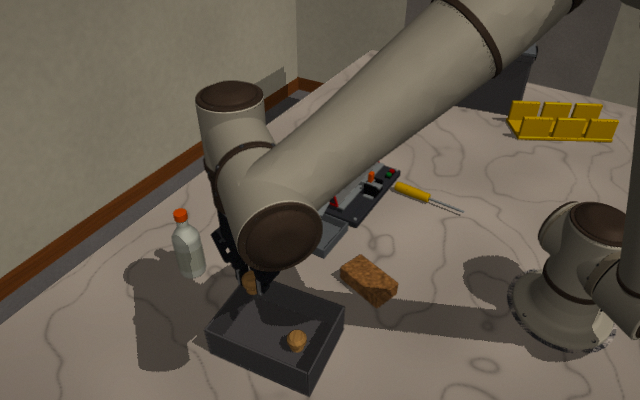

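The first knob lies in the tote at (297,342). The second hangs in the gripper at (248,283) over the tote's far end. I'll lower and release it.

{"name": "carry_out", "arguments": {"slide": [[0, 0, 0.04], [0, 0, 0.08], [0, 0, 0.11], [0, 0, 0.118], [0, 0, 0.118], [0, 0, 0.118], [0, 0, 0.118], [0, 0, 0.118]], "roll": [0, 0, 0, 0, 0, 0, 0, 0], "claw": [0.02, 0.02, 0.02, 0.02, 0.02, 0.055, 0.055, 0.055]}}

```text
clock: 11.72
position: [497.5, 342.8, 185.5]
ee_rot: [-0.697, 0.717, 0.0, 0.0]
contact_force: [-4.5, -1.0, 3.1]
gripper_width: 55.2
grasp_force: 0.0
```

{"name": "carry_out", "arguments": {"slide": [[0, 0, -0.03], [0, 0, -0.08], [0, 0, -0.14], [0, 0, -0.2], [0, 0, -0.24], [0, 0, -0.24]], "roll": [0, 0, 0, 0, 0, 0], "claw": [0.055, 0.055, 0.055, 0.055, 0.06, 0.06]}}

```text
clock: 12.48
position: [498.4, 343.0, 430.1]
ee_rot: [-0.697, 0.717, -0.0, 0.006]
contact_force: [0.5, 0.5, -1.1]
gripper_width: 59.8
grasp_force: 0.0
```

Run:
```python
from h import *
st([571,-140.5,262])
```

```text
t 12.47 grasp [499.8 344.2 275.4] heading y 178.4 F [ 0.5  0.5 -1.1] w 59.8 gf 0.0 q [ 0.87  0.33 -0.01  0.   -1.22 -0.9 ]
[571, -140.5, 262] [0.4827, -0.0843, 0.0102]
```

{"name": "carry_out", "arguments": {"slide": [[0.055, -0.009, 0], [0.11, -0.019, 0], [0.165, -0.029, 0], [0.22, -0.038, 0], [0.275, -0.048, 0], [0.33, -0.057, 0], [0.385, -0.067, 0], [0.44, -0.076, 0]], "roll": [10, 20, 30, 40, 50, 60, 70, 80], "claw": [0.06, 0.06, 0.06, 0.06, 0.06, 0.06, 0.06, 0.06]}}

```text
clock: 13.48
position: [561.8, -101.1, 424.1]
ee_rot: [-0.071, 0.998, -0.0, 0.0]
contact_force: [1.2, 0.4, -0.1]
gripper_width: 60.0
grasp_force: 0.0
```

{"name": "carry_out", "arguments": {"slide": [[0, 0, 0], [0, 0, 0]], "roll": [0, 0], "claw": [0.06, 0.06]}}

```text
clock: 13.72
position: [561.6, -99.3, 424.0]
ee_rot: [-0.073, 0.997, 0.0, -0.0]
contact_force: [-0.7, 0.1, 0.7]
gripper_width: 60.3
grasp_force: 0.0
```

Run:
```python
from h import *
st([571,-140.5,262])
p=get_image("top"); P=cloud(p); cv2.imwrite("pics/top4.png",p["img"][:,:,::-1])
m=box(P,[360,270,15],[550,410,60]); q=P[m]
for lo,hi in((360,458),(458,550)):
    k=q[(q[:,0]>lo)&(q[:,0]<hi)]; k=k[k[:,2]<45]; print(len(k),np.median(k,0).round(1))
t=box(P,[330,230,60],[580,460,85]); q=P[t][:,:2].astype(np.float32); print("tote",cv2.minAreaRect(q))
for t in("part1","tote"):
  for x in place_of(p,t): print(t,x["at"],round(x["conf"],2),ptz(p,x["at"],4).round(0))
```

```text
t 13.72 grasp [561.6 -99.3 269.3] heading y 98.4 F [-0.7  0.1  0.7] w 60.3 gf 0.0 q [ 0.11  0.28 -0.1  -0.   -1.19 -1.53]
[571, -140.5, 262] [-0.0033, -0.0421, 0.0073]
400 [413.2 340.7  35.2]
318 [504.6 335.3  35.7]
tote ((460.9990539550781, 343.7216796875), (200.39779663085938, 151.61524963378906), 4.667733669281006)
part1 [196.6, 207.3] 0.78 [507. 344.   4.]
part1 [197.8, 246.8] 0.67 [421. 338.   4.]
part1 [198.9, 230.2] 0.62 [457. 337.   4.]
part1 [433.4, 173.8] 0.33 [ 593. -183.    4.]
tote [196.0, 228.8] 0.56 [460. 344.   4.]
```

View pics/top4.png

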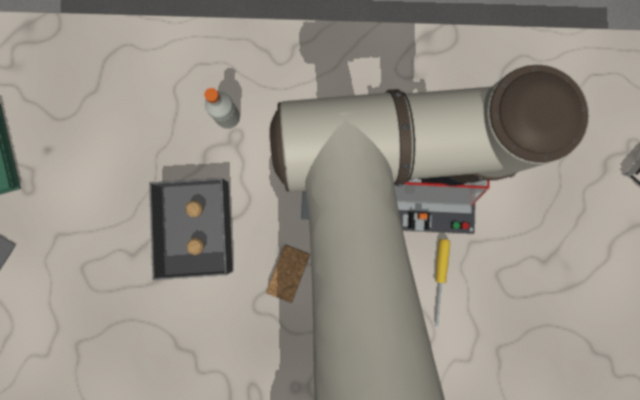

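The top view shows both knobs inside the tote at (194,209) and (195,247), and the arm above the lathe. Next is the hood knob.

{"name": "carry_out", "arguments": {"slide": [[-0.0033, -0.042, 0.007], [-0.0033, -0.042, 0.04], [-0.0033, -0.042, 0.06], [-0.0033, -0.042, 0.06], [-0.0033, -0.042, 0.06]], "roll": [5, 10, 10, 10, 10], "claw": [0.06, 0.06, 0.06, 0.06, 0.06]}}

```text
clock: 14.5
position: [571.5, -139.5, 365.9]
ee_rot: [0.013, 1.0, -0.0, 0.001]
contact_force: [0.5, -0.4, 1.1]
gripper_width: 59.8
grasp_force: 0.0
```

Run:
```python
from h import *
st([571,-140.5,158])
p=get_image("side"); cv2.imwrite("pics/side5.png",cv2.resize(p["img"][60:260,240:500,::-1],(780,600)))
for x in place_of(p,"hood_knob"): print(x["at"],round(x["conf"],2),ptz(p,x["at"],158).round(0))
```

```text
t 14.5 grasp [ 571.8 -139.5  211.2] heading y 88.5 F [ 0.5 -0.4  1.1] w 59.8 gf 0.0 q [ 0.04  0.35 -0.14  0.   -1.07 -1.63]
[571, -140.5, 158] [0.0009, -0.001, 0.0532]
[344.7, 138.4] 0.58 [ 567. -130.  158.]
```

View pics/side5.png

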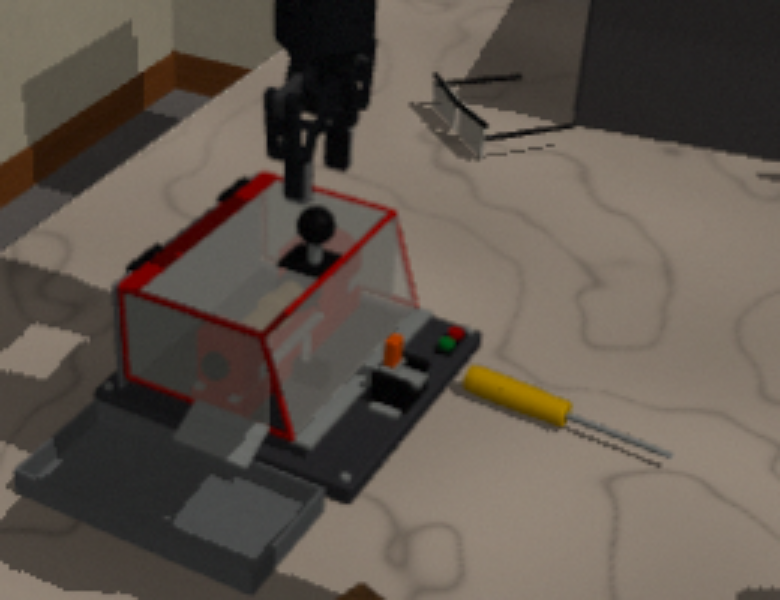

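The open fingers straddle the black ball at (316,225 in the crop) from above. I'll descend, pinch it, and check before the gentle pull.

{"name": "carry_out", "arguments": {"slide": [[0.001, -0.001, 0.03], [0.001, -0.001, 0.052], [0.001, -0.001, 0.052], [0.001, -0.001, 0.052], [0.001, -0.001, 0.052], [0.001, -0.001, 0.052], [0.001, -0.001, 0.052]], "roll": [0, 0, 0, 0, 0, 0, 0], "claw": [0.06, 0.06, 0.06, 0.02, 0.02, 0.02, 0.02]}}

```text
clock: 15.48
position: [570.5, -142.4, 315.1]
ee_rot: [0.013, 1.0, -0.001, 0.002]
contact_force: [-0.1, -5.7, 2.0]
gripper_width: 29.4
grasp_force: 58.9
```

```bash
python3 -c "
from h import *
st()"
```

```text
t 15.47 grasp [ 571.  -142.9  160.4] heading y 88.5 F [-0.1 -5.7  2. ] w 29.4 gf 58.9 q [ 0.03  0.4  -0.21  0.   -0.96 -1.63]
```

{"name": "carry_out", "arguments": {"slide": [[0, -0.002, 0], [0, -0.002, -0.001], [0, -0.002, -0.002], [0, -0.002, -0.003], [0, -0.002, -0.003]], "roll": [0, 0, 0, 0, 0], "claw": [0.02, 0.02, 0.02, 0.02, 0.02]}}

```text
clock: 16.1
position: [570.7, -143.0, 315.2]
ee_rot: [0.014, 1.0, 0.0, 0.001]
contact_force: [5.9, -0.6, -4.1]
gripper_width: 28.9
grasp_force: 59.5
```

```bash
python3 -c "
from h import *
st()"
```

```text
t 16.1 grasp [ 570.9 -143.   160.5] heading y 88.4 F [ 5.9 -0.6 -4.1] w 28.9 gf 59.5 q [ 0.03  0.4  -0.21 -0.   -0.96 -1.63]
```

{"name": "carry_out", "arguments": {"slide": [[0, 0, -0.001], [0, 0, -0.002], [0, 0, -0.003], [0, 0, -0.003]], "roll": [0, 0, 0, 0], "claw": [0.02, 0.02, 0.02, 0.02]}}

```text
clock: 16.6
position: [571.3, -143.0, 318.1]
ee_rot: [0.014, 1.0, 0.0, 0.002]
contact_force: [7.4, -1.2, -6.8]
gripper_width: 29.2
grasp_force: 59.6
```

```bash
python3 -c "
from h import *
st()"
```

```text
t 16.6 grasp [ 571.8 -143.   163.4] heading y 88.4 F [ 7.4 -1.2 -6.8] w 29.2 gf 59.6 q [ 0.03  0.4  -0.2   0.   -0.96 -1.63]
```

{"name": "carry_out", "arguments": {"slide": [[-0.001, 0, -0.001], [-0.002, 0, -0.002], [-0.003, 0, -0.003], [-0.003, 0, -0.003]], "roll": [0, 0, 0, 0], "claw": [0.02, 0.02, 0.02, 0.02]}}

```text
clock: 17.1
position: [573.0, -143.1, 321.0]
ee_rot: [0.014, 1.0, 0.0, -0.0]
contact_force: [4.4, -1.5, -6.5]
gripper_width: 29.2
grasp_force: 59.6
```

```bash
python3 -c "
from h import *
st()"
```

```text
t 17.1 grasp [ 572.9 -143.1  166.3] heading y 88.4 F [ 4.4 -1.5 -6.5] w 29.2 gf 59.6 q [ 0.03  0.4  -0.2  -0.   -0.98 -1.63]
```

{"name": "carry_out", "arguments": {"slide": [[-0.0005, 0, -0.001], [-0.001, 0, -0.002], [-0.001, 0, -0.003], [-0.001, 0, -0.003]], "roll": [0, 0, 0, 0], "claw": [0.02, 0.02, 0.02, 0.02]}}

```text
clock: 17.6
position: [574.2, -143.2, 324.7]
ee_rot: [0.014, 1.0, 0.0, 0.0]
contact_force: [5.5, 0.1, -6.9]
gripper_width: 29.1
grasp_force: 59.7
```

```bash
python3 -c "
from h import *
st()"
```

```text
t 17.6 grasp [ 574.3 -143.1  170. ] heading y 88.4 F [ 5.5  0.1 -6.9] w 29.1 gf 59.7 q [ 0.03  0.4  -0.19 -0.   -0.99 -1.63]
```

The hood rose about 9 mm with a steady pull of 7 N, well past the 4 mm play. So the latch has not caught and the slide can stay where it is. I'll swing the hood up along its arc.

{"name": "carry_out", "arguments": {"slide": [[-0.0024, 0, -0.0057], [-0.005, 0, -0.011], [-0.008, 0, -0.0165], [-0.0113, 0, -0.022], [-0.0148, 0, -0.027], [-0.0185, 0, -0.032], [-0.0225, 0, -0.0365], [-0.0225, 0, -0.0365]], "roll": [0, 0, 0, 0, 0, 0, 0, 0], "claw": [0.02, 0.02, 0.02, 0.02, 0.02, 0.02, 0.02, 0.02]}}

```text
clock: 18.6
position: [596.2, -143.7, 361.7]
ee_rot: [0.012, 1.0, -0.0, -0.001]
contact_force: [-5.6, 2.7, -1.4]
gripper_width: 28.8
grasp_force: 61.1
```

```bash
python3 -c "
from h import *
st()
p=get_image('side'); cv2.imwrite('pics/side6.png',cv2.resize(p['img'][60:260,240:500,::-1],(780,600)))"
```

```text
t 18.6 grasp [ 595.7 -143.7  207. ] heading y 88.6 F [-5.6  2.7 -1.4] w 28.8 gf 61.1 q [ 0.03  0.4  -0.08 -0.   -1.09 -1.62]
```

View pics/side6.png

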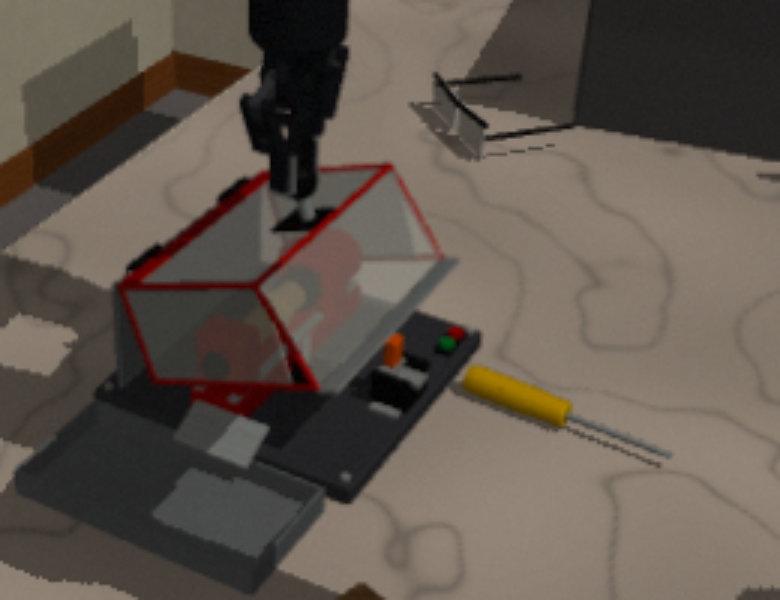

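The side view shows the hood swung up by about 25 degrees, the ball held at (300,195) and the orange tab at (394,348) unmoved. I'll continue the arc.

{"name": "carry_out", "arguments": {"slide": [[-0.005, 0, -0.0063], [-0.0115, 0, -0.012], [-0.018, 0, -0.0175], [-0.025, 0, -0.0223], [-0.0325, 0, -0.0267], [-0.0325, 0, -0.0267]], "roll": [0, 0, 0, 0, 0, 0], "claw": [0.02, 0.02, 0.02, 0.02, 0.02, 0.02]}}

```text
clock: 19.4
position: [631.2, -145.2, 388.5]
ee_rot: [0.014, 1.0, -0.001, 0.003]
contact_force: [-0.3, 0.7, 1.1]
gripper_width: 20.2
grasp_force: 0.0
```

```bash
python3 -c "
from h import *
st()"
```

```text
t 19.4 grasp [ 632.1 -145.4  233.8] heading y 88.4 F [-0.3  0.7  1.1] w 20.2 gf 0.0 q [ 0.02  0.43  0.04  0.   -1.17 -1.62]
```

```bash
python3 -c "
from h import *
p=get_image('side'); cv2.imwrite('pics/side7.png',cv2.resize(p['img'][60:260,240:500,::-1],(780,600)))
P=cloud(p); m=box(P,[545,-165,150],[600,-115,190]); q=P[m]; print('ball',m.sum(),q.mean(0).round(1),q.min(0).round(1),q.max(0).round(1))
for t in('slide_tab','hood_knob'): print([(np.round(x['at']),round(x['conf'],2)) for x in place_of(p,t)])
"
```

```text
ball 270 [ 572.6 -137.8  162.2] [ 551.3 -164.8  150.2] [ 599.8 -115.9  189.9]
[(array([370., 172.]), 0.44)]
[(array([340., 127.]), 0.73)]
```

View pics/side7.png

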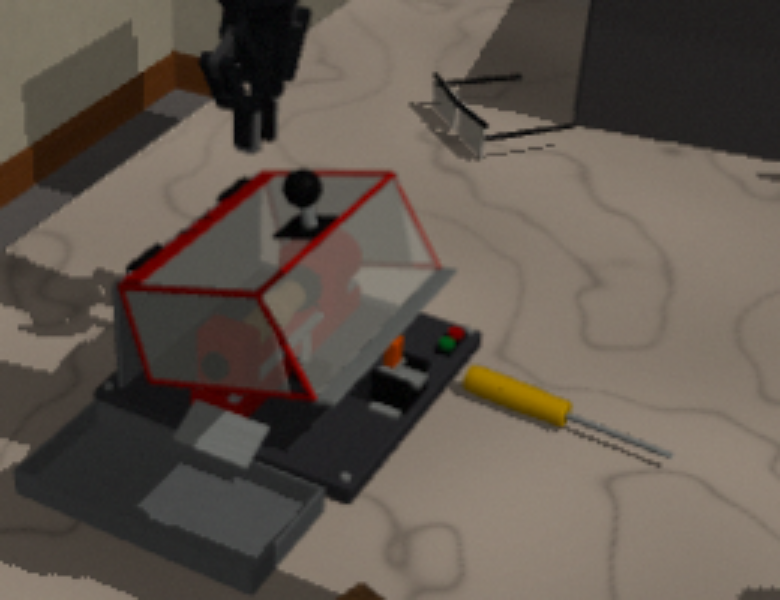

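The hood slipped off the fingers and is falling from about (302,188). I'll let it close and check the real fingertip height, because I probably gripped the ball off-centre.

{"name": "carry_out", "arguments": {"slide": [[0, 0, 0], [0, 0, 0], [0, 0, 0], [0, 0, 0]], "roll": [0, 0, 0, 0], "claw": [0.03, 0.03, 0.03, 0.03]}}

```text
clock: 20.05
position: [628.9, -144.8, 388.0]
ee_rot: [0.014, 1.0, -0.0, 0.0]
contact_force: [-0.0, -0.8, 0.1]
gripper_width: 30.5
grasp_force: 0.0
```

```bash
python3 -c "
from h import *
print(G()); s=read_state(); print(s['position'],s['gripper_width'],R.from_quat(s['ee_rot']).as_matrix()[:,2])
for n in('side','top'):
  p=get_image(n)
  P=cloud(p); x,y,z=s['position']; m=box(P,[x-30,y-45,150],[x+30,y+45,330]); q=P[m]; print(n,m.sum(),np.sort(q[:,2])[:25].round(0))
  m=box(P,[545,-170,145],[600,-110,190]); q=P[m]
  # sphere fit r=16
  from scipy.optimize import least_squares
  q=q[q[:,2]>150]
  if len(q)>20:
    f=lambda c: np.linalg.norm(q-c,axis=1)-16
    r=least_squares(f,[570,-141,158],loss='soft_l1'); print('sphere',r.x.round(1),len(q),np.abs(r.fun).mean().round(2))
  if n=='side': cv2.imwrite('pics/side8.png',cv2.resize(p['img'][60:260,240:500,::-1],(780,600)))
"
```

```text
154.70000000000002
[ 628.88890943 -144.77616228  388.02553366] 30.454688809767624 [ 1.39691265e-04 -4.50161545e-05 -9.99999989e-01]
side 812 [215. 216. 217. 217. 218. 218. 218. 218. 218. 218. 219. 219. 219. 219.
 219. 220. 220. 220. 220. 220. 220. 220. 221. 221. 222.]
sphere [ 573.6 -144.3  160.4] 136 0.98
top 409 [214. 216. 217. 217. 218. 218. 220. 220. 220. 221. 221. 221. 221. 222.
 222. 222. 222. 223. 223. 223. 223. 224. 224. 225. 225.]
sphere [ 572.3 -142.7  158.7] 38 0.56
```

View pics/side8.png

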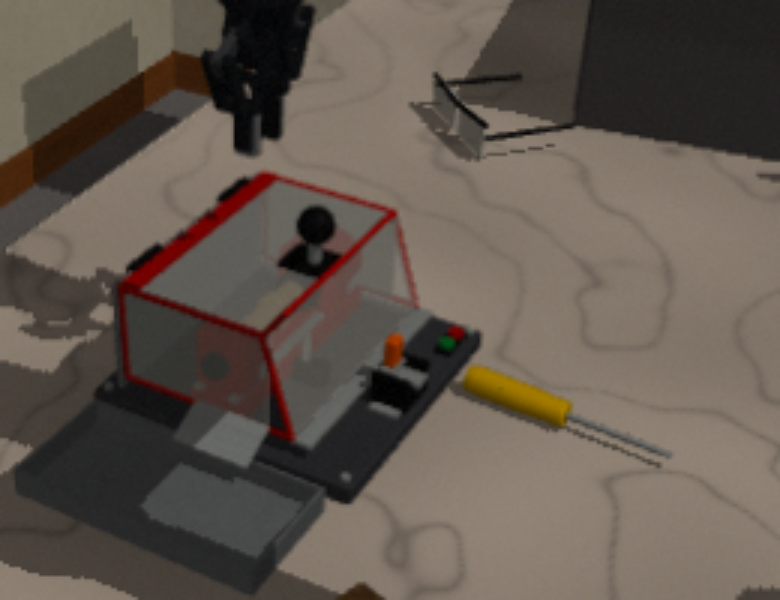

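The hood has fallen shut again, with the ball at (316,225). Fingertips measure about 171 mm from the TCP at this opening, so I'd gripped the ball about 5 mm above its middle. I'll grip again lower and try gently again, since the latch may have caught now.

{"name": "carry_out", "arguments": {"slide": [[0.03, 0, 0], [0.056, 0.003, 0], [0.056, 0.003, 0.03], [0.056, 0.003, 0.06], [0.056, 0.003, 0.07], [0.056, 0.003, 0.07]], "roll": [0, 0, 0, 0, 0, 0], "claw": [0.06, 0.06, 0.06, 0.06, 0.06, 0.06]}}

```text
clock: 20.9
position: [573.3, -140.3, 317.7]
ee_rot: [0.014, 1.0, -0.0, -0.0]
contact_force: [-0.6, -0.0, 0.5]
gripper_width: 60.0
grasp_force: 0.0
```

```bash
python3 -c "
from h import *
st([572,-143,153.5])"
```

```text
t 20.9 grasp [ 573.2 -140.3  163. ] heading y 88.4 F [-0.6 -0.   0.5] w 60.0 gf 0.0 q [ 0.03  0.4  -0.2   0.   -0.97 -1.63]
[572, -143, 153.5] [0.0011, -0.0027, 0.0095]
```

{"name": "carry_out", "arguments": {"slide": [[0.001, -0.0027, 0.0095], [0.001, -0.0027, 0.0095], [0.001, -0.0027, 0.0095], [0.001, -0.0027, 0.0095], [0.001, -0.0027, 0.0095], [0.001, -0.0027, 0.0095]], "roll": [0, 0, 0, 0, 0, 0], "claw": [0.06, 0.06, 0.02, 0.02, 0.02, 0.02]}}

```text
clock: 21.65
position: [572.1, -143.0, 309.2]
ee_rot: [0.014, 1.0, -0.0, 0.001]
contact_force: [-1.8, -0.0, 4.7]
gripper_width: 29.2
grasp_force: 58.9
```

```bash
python3 -c "
from h import *
st()"
```

```text
t 21.65 grasp [ 572.3 -143.   154.5] heading y 88.4 F [-1.8 -0.   4.7] w 29.2 gf 58.9 q [ 0.03  0.41 -0.21  0.   -0.95 -1.63]
```

{"name": "carry_out", "arguments": {"slide": [[0, 0, 0], [0, 0, 0.004], [0, 0, 0.004], [0, 0, 0.004], [0, 0, 0.004], [0, 0, 0.004]], "roll": [0, 0, 0, 0, 0, 0], "claw": [0.05, 0.05, 0.02, 0.02, 0.02, 0.02]}}

```text
clock: 22.4
position: [571.7, -143.0, 303.9]
ee_rot: [0.014, 1.0, 0.0, -0.001]
contact_force: [-0.3, -0.9, -3.6]
gripper_width: 29.3
grasp_force: 59.3
```

{"name": "carry_out", "arguments": {"slide": [[0, 0, -0.002], [0, 0, -0.003], [0, 0, -0.004], [0, 0, -0.004]], "roll": [0, 0, 0, 0], "claw": [0.02, 0.02, 0.02, 0.02]}}

```text
clock: 22.9
position: [572.7, -143.0, 308.6]
ee_rot: [0.014, 1.0, -0.0, 0.001]
contact_force: [5.0, -3.2, -6.8]
gripper_width: 29.4
grasp_force: 59.5
```

```bash
python3 -c "
from h import *
st()"
```

```text
t 22.9 grasp [ 573.  -143.   153.9] heading y 88.4 F [ 5.  -3.2 -6.8] w 29.4 gf 59.5 q [ 0.03  0.41 -0.21  0.   -0.95 -1.63]
```

{"name": "carry_out", "arguments": {"slide": [[-0.0005, 0, -0.001], [-0.001, 0, -0.002], [-0.0015, 0, -0.003], [-0.0015, 0, -0.003]], "roll": [0, 0, 0, 0], "claw": [0.02, 0.02, 0.02, 0.02]}}

```text
clock: 23.4
position: [573.9, -143.0, 311.3]
ee_rot: [0.014, 1.0, -0.0, 0.001]
contact_force: [4.0, -3.5, -6.0]
gripper_width: 30.0
grasp_force: 59.6
```

```bash
python3 -c "
from h import *
st()"
```

```text
t 23.4 grasp [ 574.  -143.   156.6] heading y 88.4 F [ 4.  -3.5 -6. ] w 30.0 gf 59.6 q [ 0.03  0.41 -0.21  0.   -0.95 -1.63]
```

```bash
cat >> h.py <<'E'
def arc(to,n,hx=689.9,hz=113.1,r=123.4):
    s=read_state(); g=np.array(s["position"])+R.from_quat(s["ee_rot"]).as_matrix()[:,2]*G()
    a=np.arctan2(g[2]-hz,hx-g[0]); print("theta",round(a-.296,3),"r",np.hypot(g[2]-hz,hx-g[0]).round(1))
    for f in np.linspace(a,to+.296,n+1)[1:]: print([round(-((hx-r*np.cos(f))-g[0])/1000,4),0,round(-(hz+r*np.sin(f)-g[2])/1000,4)])
E
python3 -c "
from h import *
arc(.35,7)"
```

```text
theta 0.063 r 123.8
[np.float64(-0.0022), 0, np.float64(-0.0046)]
[np.float64(-0.0043), 0, np.float64(-0.0092)]
[np.float64(-0.0065), 0, np.float64(-0.0137)]
[np.float64(-0.009), 0, np.float64(-0.0181)]
[np.float64(-0.0116), 0, np.float64(-0.0225)]
[np.float64(-0.0144), 0, np.float64(-0.0267)]
[np.float64(-0.0173), 0, np.float64(-0.0308)]
```

{"name": "carry_out", "arguments": {"slide": [[-0.002, 0, -0.0046], [-0.0043, 0, -0.009], [-0.0065, 0, -0.0135], [-0.009, 0, -0.018], [-0.0115, 0, -0.0225], [-0.0145, 0, -0.0265], [-0.0175, 0, -0.031], [-0.0175, 0, -0.031]], "roll": [0, 0, 0, 0, 0, 0, 0, 0], "claw": [0.02, 0.02, 0.02, 0.02, 0.02, 0.02, 0.02, 0.02]}}

```text
clock: 24.4
position: [590.2, -143.5, 342.9]
ee_rot: [0.013, 1.0, -0.0, -0.001]
contact_force: [-6.0, -2.8, -2.1]
gripper_width: 29.7
grasp_force: 59.7
```

```bash
python3 -c "
from h import *
st()
arc(.6,7)"
```

```text
t 24.4 grasp [ 589.8 -143.5  188.2] heading y 88.5 F [-6.  -2.8 -2.1] w 29.7 gf 59.7 q [ 0.03  0.4  -0.12  0.   -1.04 -1.62]
theta 0.347 r 125.1
[np.float64(-0.0041), 0, np.float64(-0.0025)]
[np.float64(-0.007), 0, np.float64(-0.0059)]
[np.float64(-0.01), 0, np.float64(-0.0092)]
[np.float64(-0.013), 0, np.float64(-0.0124)]
[np.float64(-0.0163), 0, np.float64(-0.0155)]
[np.float64(-0.0196), 0, np.float64(-0.0184)]
[np.float64(-0.023), 0, np.float64(-0.0213)]
```

```bash
cat >> h.py <<'E'
def hood(pic=None):
    p=get_image("side"); P=cloud(p); I=p["img"].astype(int)
    red=(I[...,0]>90)&(I[...,1]<45)&(I[...,2]<45)&box(P,[500,-280,126],[660,0,270])
    q=P[red]; r=np.hypot(690-q[:,0],q[:,2]-122); q=q[(r>120)&(r<145)]; a=np.arctan2(q[:,2]-122,690-q[:,0]); print("hood angle",len(a),np.percentile(a,[10,50,90]).round(3))
    if pic: cv2.imwrite(pic,cv2.resize(p["img"][60:260,240:500,::-1],(780,600)))
E
python3 -c "
from h import *
hood('pics/s9.png')"
```

```text
hood angle 92 [0.337 0.353 0.366]
```

```bash
python3 -c "
from h import *
arc(.55,6,r=125.8)"
```

```text
theta 0.345 r 125.1
[np.float64(-0.0021), 0, np.float64(-0.0038)]
[np.float64(-0.0048), 0, np.float64(-0.0071)]
[np.float64(-0.0077), 0, np.float64(-0.0103)]
[np.float64(-0.0106), 0, np.float64(-0.0134)]
[np.float64(-0.0137), 0, np.float64(-0.0164)]
[np.float64(-0.0169), 0, np.float64(-0.0193)]
```

{"name": "carry_out", "arguments": {"slide": [[-0.0005, 0, -0.0038], [-0.003, 0, -0.007], [-0.006, 0, -0.0103], [-0.009, 0, -0.0134], [-0.012, 0, -0.0164], [-0.015, 0, -0.0193], [-0.015, 0, -0.0193]], "roll": [0, 0, 0, 0, 0, 0, 0], "claw": [0.02, 0.02, 0.02, 0.02, 0.02, 0.02, 0.02]}}

```text
clock: 25.32
position: [605.7, -143.9, 362.5]
ee_rot: [0.013, 1.0, -0.0, -0.0]
contact_force: [-5.3, -2.9, -2.8]
gripper_width: 29.1
grasp_force: 59.4
```

```bash
python3 -c "
from h import *
st()
hood('pics/s10.png')
arc(.7,5,r=125.8)"
```

```text
t 25.32 grasp [ 605.5 -144.   207.8] heading y 88.5 F [-5.3 -2.9 -2.8] w 29.1 gf 59.4 q [ 0.03  0.41 -0.06  0.   -1.1  -1.62]
hood angle 84 [0.523 0.537 0.557]
theta 0.545 r 126.8
[np.float64(-0.0036), 0, np.float64(-0.0018)]
[np.float64(-0.0066), 0, np.float64(-0.0042)]
[np.float64(-0.0097), 0, np.float64(-0.0066)]
[np.float64(-0.0129), 0, np.float64(-0.0089)]
[np.float64(-0.0161), 0, np.float64(-0.011)]
```

{"name": "carry_out", "arguments": {"slide": [[-0.002, 0, -0.0022], [-0.004, 0, -0.0042], [-0.006, 0, -0.0062], [-0.008, 0, -0.0078], [-0.008, 0, -0.0078]], "roll": [0, 0, 0, 0, 0], "claw": [0.02, 0.02, 0.02, 0.02, 0.02]}}

```text
clock: 26.0
position: [614.2, -144.2, 369.5]
ee_rot: [0.014, 1.0, -0.0, 0.0]
contact_force: [-3.0, -5.2, -5.8]
gripper_width: 29.1
grasp_force: 59.6
```

```bash
python3 -c "
from h import *
st()
hood('pics/s11.png')
arc(.8,5,r=127)"
```

```text
t 26.0 grasp [ 614.2 -144.2  214.8] heading y 88.4 F [-3.  -5.2 -5.8] w 29.1 gf 59.6 q [ 0.03  0.42 -0.03  0.   -1.12 -1.62]
hood angle 85 [0.601 0.616 0.635]
theta 0.634 r 126.8
[np.float64(-0.0033), 0, np.float64(-0.0027)]
[np.float64(-0.0068), 0, np.float64(-0.005)]
[np.float64(-0.0104), 0, np.float64(-0.0072)]
[np.float64(-0.014), 0, np.float64(-0.0094)]
[np.float64(-0.0178), 0, np.float64(-0.0114)]
```

View pics/s11.png

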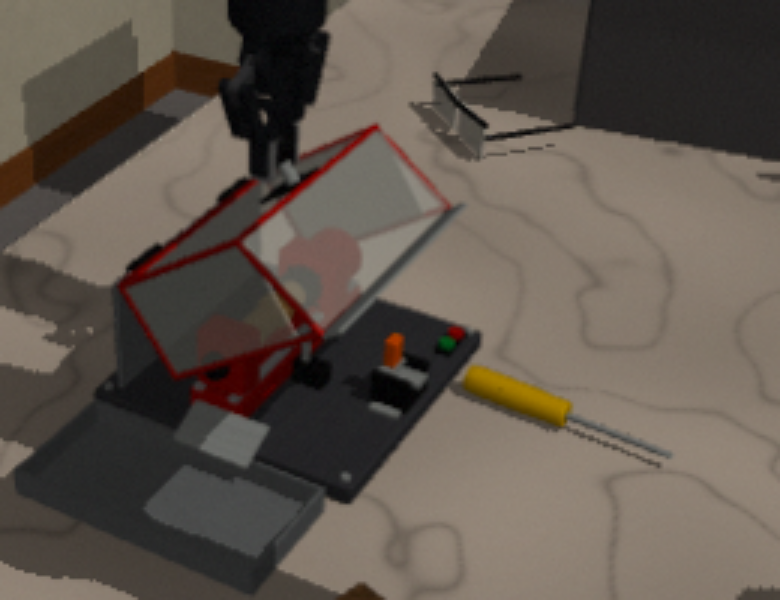

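The side view shows the hood at about 35 degrees, with the ball pinched at (275,170). I'll continue slowly.

{"name": "carry_out", "arguments": {"slide": [[-0.0015, -0.001, -0.0017], [-0.0033, -0.001, -0.003], [-0.005, -0.001, -0.0042], [-0.0068, -0.001, -0.0054], [-0.0086, -0.001, -0.0065], [-0.0086, -0.001, -0.0065]], "roll": [0, 0, 0, 0, 0, 0], "claw": [0.02, 0.02, 0.02, 0.02, 0.02, 0.02]}}

```text
clock: 26.8
position: [622.9, -144.8, 376.0]
ee_rot: [0.014, 1.0, 0.0, 0.0]
contact_force: [0.4, 2.4, -8.3]
gripper_width: 29.3
grasp_force: 59.7
```

```bash
python3 -c "
from h import *
st()
hood()
arc(.85,5,r=127)"
```

```text
t 26.8 grasp [ 623.  -144.6  221.3] heading y 88.4 F [ 0.4  2.4 -8.3] w 29.3 gf 59.7 q [ 0.02  0.43  0.   -0.   -1.14 -1.62]
hood angle 77 [0.677 0.693 0.71 ]
theta 0.72 r 127.2
[np.float64(-0.0029), 0, np.float64(-0.0015)]
[np.float64(-0.0058), 0, np.float64(-0.0031)]
[np.float64(-0.0087), 0, np.float64(-0.0047)]
[np.float64(-0.0117), 0, np.float64(-0.0061)]
[np.float64(-0.0146), 0, np.float64(-0.0075)]
```

{"name": "carry_out", "arguments": {"slide": [[-0.0015, 0, 0], [-0.0035, 0, -0.0005], [-0.0055, 0, -0.001], [-0.0075, 0, -0.0018], [-0.0095, 0, -0.0025], [-0.0115, 0, -0.0032], [-0.0115, 0, -0.0032]], "roll": [0, 0, 0, 0, 0, 0, 0], "claw": [0.02, 0.02, 0.02, 0.02, 0.02, 0.02, 0.02]}}

```text
clock: 27.72
position: [633.7, -144.9, 381.1]
ee_rot: [0.012, 1.0, -0.0, -0.0]
contact_force: [-4.0, 5.3, -2.1]
gripper_width: 29.4
grasp_force: 60.2
```

```bash
python3 -c "
from h import *
st()
hood()
arc(.85,5,r=125)"
```

```text
t 27.73 grasp [ 633.7 -145.   226.4] heading y 88.6 F [-4.   5.3 -2.1] w 29.4 gf 60.2 q [ 0.02  0.44  0.04  0.   -1.17 -1.62]
hood angle 78 [0.756 0.773 0.79 ]
theta 0.814 r 126.5
[np.float64(-0.0015), 0, np.float64(0.0009)]
[np.float64(-0.0023), 0, np.float64(0.0005)]
[np.float64(-0.0031), 0, np.float64(0.0001)]
[np.float64(-0.0039), 0, np.float64(-0.0002)]
[np.float64(-0.0047), 0, np.float64(-0.0006)]
```

{"name": "carry_out", "arguments": {"slide": [[-0.002, 0.0005, -0.0006], [-0.004, 0.001, -0.0012], [-0.006, 0.001, -0.0018], [-0.008, 0.001, -0.0024], [-0.008, 0.001, -0.0024], [-0.008, 0.001, -0.0024], [-0.008, 0.001, -0.0024], [-0.008, 0.001, -0.0024]], "roll": [0, 0, 0, 0, 0, 0, 0, 0], "claw": [0.02, 0.02, 0.02, 0.02, 0.02, 0.02, 0.02, 0.02]}}

```text
clock: 28.78
position: [641.9, -144.9, 383.5]
ee_rot: [0.012, 1.0, -0.001, 0.0]
contact_force: [-4.1, 1.9, -1.2]
gripper_width: 29.2
grasp_force: 60.5
```

```bash
python3 -c "
from h import *
st()
hood()"
```

```text
t 28.77 grasp [ 642.  -145.1  228.8] heading y 88.6 F [-4.1  1.9 -1.2] w 29.2 gf 60.5 q [ 0.02  0.45  0.06  0.   -1.18 -1.62]
hood angle 77 [0.803 0.822 0.839]
```

{"name": "carry_out", "arguments": {"slide": [[0, 0, 0], [0, 0, 0], [0, 0, 0], [0, 0, 0], [0, 0, 0], [0, 0, 0], [0, 0, 0], [0, 0, 0]], "roll": [0, 0, 0, 0, 0, 0, 0, 0], "claw": [0.02, 0.02, 0.02, 0.02, 0.02, 0.02, 0.02, 0.02]}}

```text
clock: 29.82
position: [641.9, -144.9, 383.5]
ee_rot: [0.012, 1.0, -0.001, 0.0]
contact_force: [-5.0, 3.9, -0.5]
gripper_width: 29.5
grasp_force: 60.5
```

```bash
python3 -c "
from h import *
st()
hood('pics/s12.png')
p=get_image('top'); P=cloud(p)
for c in((413,340),(505,337)):
    m=box(P,[c[0]-25,c[1]-25,25],[c[0]+25,c[1]+25,50]); print(m.sum(),P[m].mean(0).round(1))"
```

```text
t 29.82 grasp [ 642.  -145.1  228.8] heading y 88.6 F [-5.   3.9 -0.5] w 29.5 gf 60.5 q [ 0.02  0.45  0.06  0.   -1.18 -1.62]
hood angle 77 [0.802 0.821 0.839]
216 [422.8 335.8  36. ]
224 [503.  341.5  35.6]
```

View pics/s12.png

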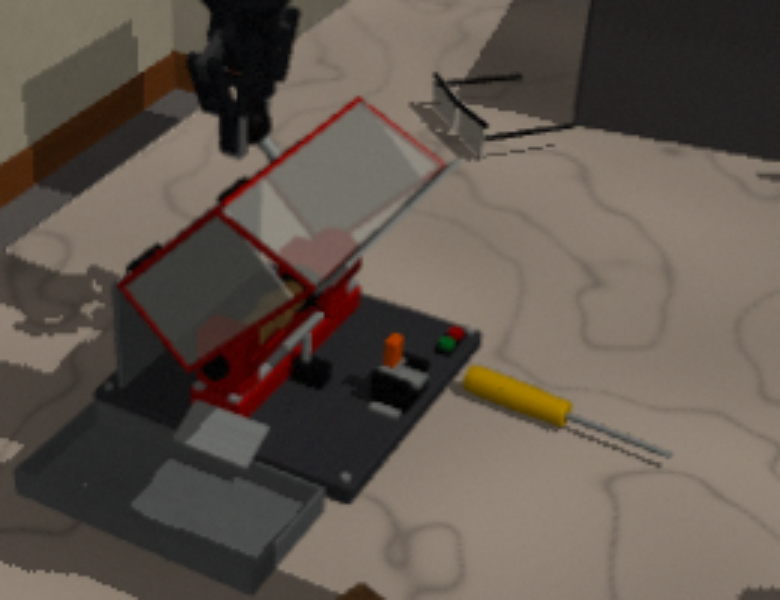

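The side view shows the hood at about 47 degrees, with the ball pinched at (245,130) and steady over one second. The tab and screwdriver are unmoved, and both beech knobs rest in the tote. I'll hand in.

```bash
python3 -c "
from bench import job_done
print(job_done())"
```

```text
the job is handed in; nothing more can be done
None
```

Handed in: both beech knobs are in the tote, and the gripper is holding the hood steady at about 0.82 rad (47°). The gentle pull showed the latch hadn't caught, so I left the slide alone; the hood slipped from the gripper and fell shut once on the first lift, and I regripped it.

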